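# Reset the tripped interlock with the two-key chord, then switch the isolator back on

## Robot

A 6-joint arm with a two-finger parallel gripper is mounted at the origin on a cart in front of the work surface, level with it; the furniture and walls round the work are solid. World frame = base frame: x ahead of the robot, y to its left, z up, the work surface at z = 0. Lengths are in m, angles in rad, forces in N, time in s.
With the tool pointing down it reaches from about 0.35 to 0.85 m from the base axis. Payload 8.1 kg.
Tool frame: the origin (TCP) lies midway between the tips of the shut fingers; the grasp point (between the pads) lies robot.grip_depth behind it (robot.grip_depth is the distance from the TCP to the grasp point, in m); z points along the fingers, y is the line along which they close (so a half turn about z gives the same grasp; the last joint's range is limited). The gripper opens to 93 mm and grips with 3 to 60 N. Pads are 15 mm wide; open, the fingers measure 128 mm over their backs; the gripper's body (75 mm by 188 mm) begins 65 mm behind the grasp point.
Start: joints at [-1.261, 0.13, 1.488, -0, 1.523, -0.085], TCP at [0.231, -0.554, 0.18] pointing down, gripper open.
Joint ranges: [-2.96, 2.96], [-0.89, 2.26], [0.02, 2.5], [-1.34, 4.48], [0, 2.73], [-2.66, 2.66]. Speed limits (rad/s): [2.39, 2.39, 2.79, 3.14, 3.14, 3.14].

## Interface

Orientations are given as a rotation vector (axis times angle).
In Python, from plant import robot gives the robot as it stands.
- The arm moves only by the tool carry_out, never from a script. Its argument "rows" is a list of rows, each a list of 6 numbers: the shift along the tool's x, y, z in m, then the turn, a rotation vector about the tool's x, y, z in degrees. A call has 1 to 12 rows; each row is the pose to reach, as a shift and turn from the pose commanded when the call began, along the tool's axes at that moment; what a row does not reach only later rows make up. A row lasts 1/8 s, in which the tool goes at most 62.5 mm and 10.7 degrees, less where a joint would pass 70% of its speed; a pose out of reach is approached as far as the arm can. A call with a gripper value outside its range is refused whole. "jaw" is the closure in counts, from 0 (fully open) to 255 (shut), set as the call begins (left out, the last holds). The fingers move at their own pace and stop on an object; "force" is the grip in N (left out, the last holds). Time passes only in rows, so rows that repeat a pose let the fingers close. It gives the time, the measured TCP pose, the force, the opening and the grip force at its end, in the units of the state.
- robot.read_state(): the state, without advancing time (a new reading comes with each control period).
- robot.read_camera(name): name is "scene" or "side" or "wrist"; returns the picture (420x560x3 uint8, red, green, blue); there is no depth.
- robot.camera_model(name): a dict with "fx", "fy", "cx", "cy" (pixels), "R" (3x3) and "t" (3): a world point X has camera coordinates R X + t; the wrist camera has in their place "mount" (4x4, takes a point from camera to tool coordinates, whose origin is the TCP and whose axes are the flange's). Camera axes: x right, y down, z forward; pixel columns grow to the right and rows downward; lengths in m; the calibration is good to about 2 mm. A picture is of the moment at which its call begins: read the wrist's pose just before it. camera_model takes no time and is no camera call.
- robot.close_job(): hands the job in; it is judged then, once.
Trained networks look in the newest picture that a camera, given by its name, has taken for a name from the list of things; names that differ only in an ending like _2 or _b are one class to them, and where a whole thing is asked for, a point or a joint stands for the part that bears it (a point fixed in the world has none). Each returns a list of dicts, best first, with "conf" (0 to 1); they miss things now and then, are a little off and sometimes report something else, mostly with a low value. They report only what shows in the picture. A call takes as long as a camera call.
- robot.outline_of(camera, target): "pixels" (420x560 bool, what is visible of it) and "pixel" ([column, row] in pixels, amid what is visible of it).
The state is a dict: "t": time; "q": joint angles; "dq": joint speeds; "joint_torque": joint torques, N m; "tool_pos": TCP position; "orientation": TCP orientation; "force": force on the tool from outside, world axes, zero at the start; "wrist_torque": the same for the moment, N m; "opening": finger opening in m; "gripper_force": force on a finger pad.
Only numpy, scipy, OpenCV 4.12 (cv2) and the standard library are available. Lean on these libraries where they do the work, as an engineer would, in place of code of your own. Each camera call takes 0.05 s, during which the arm holds its last target. There are 200 camera calls.

## Task

The bench machine has tripped. Press both green keys of the reset station down together, one fingertip on each, keep them both fully down for three seconds and let go of them; then push the isolator's red-knobbed lever all the way over, away from the robot. Push and press only, without gripping: leave the yellow jog keys unpressed and the loose things where they lie.

Things in the scene. Friction and masses are not known exactly. Their poses are not given: they have to be found in the camera images.
- reset_station: Grey control box, aluminium face, foot 108 x 138 mm (x, y), the one with green keys. Fixed to the bench. Origin: centre of its underside, on the bench; z up. Two green keys side by side at its own y = +28 and -28 mm, x = 0. Between them stands a black guard rib, 6 mm thick (y), 46 mm long (x), top 79 mm above the bench: straddle it.
- green_left_top (a point): Centre of the top face of the left (+y) green key of the reset station; moves down with the key. 68.5 mm above the bench when up, 60.5 mm when fully down, then level with the rim of the round black collar (44 mm across) round it. The two keys are 56 mm apart, centre to centre.
- green_right_top (a point): Centre of the top face of the right (-y) green key of the reset station; moves down with the key. 68.5 mm above the bench when up, 60.5 mm when fully down, then level with the rim of the round black collar (44 mm across) round it. The two keys are 56 mm apart, centre to centre.
- green_left (a joint): Round push key, 28 mm across, on a spring; joint value = metres it is pressed down: 0 up, 0.008 fully down (about 1.5 N to start it, 5 N at the bottom). Left (+y) green key.
- green_right (a joint): Round push key, 28 mm across, on a spring; joint value = metres it is pressed down: 0 up, 0.008 fully down (about 1.5 N to start it, 5 N at the bottom). Right (-y) green key.
- jog_station: Grey control box, aluminium face, foot 108 x 138 mm (x, y), as the other but with yellow keys. Fixed to the bench. Origin: centre of its underside, on the bench; z up. Two yellow keys side by side at its own y = +28 and -28 mm, x = 0. Between them stands a black guard rib, 6 mm thick (y), 46 mm long (x), top 79 mm above the bench: straddle it. Not to be operated.
- yellow_left (a joint): Round push key, 28 mm across, on a spring; joint value = metres it is pressed down: 0 up, 0.008 fully down (about 1.5 N to start it, 5 N at the bottom). Left yellow key; leave alone.
- yellow_right (a joint): Round push key, 28 mm across, on a spring; joint value = metres it is pressed down: 0 up, 0.008 fully down (about 1.5 N to start it, 5 N at the bottom). Right yellow key; leave alone.
- isolator: Grey base plate 110 x 90 x 12 mm (x, y, z), on it a block 70 x 50 x 25 mm with a toggle lever in the middle. Fixed to the bench. Origin: centre of the underside, on the bench; z up; its own +x is the way to push the lever (within 0.4 rad of straight away from the robot). The lever's pivot runs along its y, 34 mm above the origin.
- lever_tip (a point): Centre of the red ball knob, 26 mm across, at the end of the isolator's lever, 65 mm from the pivot; the steel shaft below it is 10 mm thick. 91 mm above the bench at either end of the throw, 99 mm when upright; 31 mm to the isolator's -x side of the pivot at joint value 0, 31 mm to its +x side at 1.0.
- lever (a joint): Angle of the isolator's lever: 0 leaning towards the robot (off), 1.0 rad leaning away from it (on, at the stop). Starts near off. A light push of about 1 N at the knob moves it; it has friction and stays where it is left.
- bearing: Steel ball bearing lying flat, 52 mm across, 16 mm high; origin under its centre. Loose; a bystander.
- spark_plug: Spark plug lying on its side, 23 x 82 x 20 mm; origin under its centre. Loose; a bystander.
- tape_measure: Yellow tape measure with a black disc, 38 x 83 x 66 mm; origin under its centre. Loose; a bystander.
- nut: Steel hexagon nut, 24 x 27 x 13 mm; origin under its centre. Loose; a bystander.

How it is judged:
On the way, in this order (a step that is already met when the one before it is completed fails the run):
1. both green keys are held down together (each more than 5.5 of 8 mm) by the fingers for 2.5 s (value of joint each of green_left, green_right above 0.0055 m and contact force between the fingers and reset_station above 2 N), for 2.5 s.
2. both green keys are let go and up (less than 1.5 mm down) (value of joint each of green_left, green_right below 0.0015 m), for 0.1 s.
3. the isolator's lever is over to on (more than 0.85 of 1.0 rad) (value of joint lever above 0.85 rad), for 0.2 s.
At the end, for the whole second after the job is handed in: The isolator's lever is past 0.85 of its 1.0 rad throw, all four keys are up (less than 1.5 mm down), and the bearing, spark plug, tape measure and nut lie within 20 mm of where they started (all of step 2 and value of joint lever above 0.85 rad and value of joint each of yellow_left, yellow_right below 0.0015 m and distance of each of bearing, spark_plug, tape_measure, nut from where it was at the start of the episode below 0.02 m); the robot touches nothing.
It fails at once if one green key is pressed more than 6 mm while the other is down less than 1.5 mm (they are pressed and released together) ((value of joint green_left above 0.006 m and value of joint green_right below 0.0015 m) or (value of joint green_right above 0.006 m and value of joint green_left below 0.0015 m)).
It fails at once if a yellow jog key is pressed more than 3 mm (value of joint any of yellow_left, yellow_right above 0.003 m).
It fails at once if a bystander is moved or lifted by more than 20 mm (distance of any of bearing, spark_plug, tape_measure, nut from where it was at the start of the episode above 0.02 m).
It also fails if it takes over 58 s, if anything falls off the work surface, if the arm or the gripper's body presses on something with over 40 N, if the wrist force passes 120 N, or if a joint passes its speed limit or range.

## Working session

There is one attempt and no reset: what is moved stays moved. The work goes in short steps, Python scripts to look and compute and a tool call to move; the robot and the scene stay as the last step left them, time stands still between calls to the robot, and variables do not carry over. Pictures are saved under pics/ and viewed, at most 11 in all, crops included, and the job is handed in when it is done.

Besides the shell and the picture viewer there is one more tool, called as a command line: name --pt "numbers of a row" for each row, then --argument value for the rest. carry_out: Moves the arm, as the interface text tells. Its arguments: {"type":"object","properties":{"rows":{"type":"array"},"jaw":{"type":"number"},"force":{"type":"number"}},"required":["rows"]}

```bash
mkdir -p pics; cat > h.py <<'E'
import numpy as np, cv2
from scipy.spatial.transform import Rotation as Ro
from plant import robot
def ray(cam,px,st=None):
    m=robot.camera_model(cam); d=np.array([(px[0]-m['cx'])/m['fx'],(px[1]-m['cy'])/m['fy'],1.])
    if 'mount' in m:
        M=np.array(m['mount']); R=Ro.from_rotvec(st['orientation']).as_matrix()
        return R@M[:3,3]+np.array(st['tool_pos']), R@M[:3,:3]@d
    R=np.array(m['R']); return -R.T@np.array(m['t']), R.T@d
def atz(cam,px,z,st=None):
    o,d=ray(cam,px,st); return o+d*(z-o[2])/d[2]
def proj(cam,X,st=None):
    m=robot.camera_model(cam)
    if 'mount' in m:
        M=np.array(m['mount']); R=Ro.from_rotvec(st['orientation']).as_matrix()
        p=M[:3,:3].T@(R.T@(np.array(X)-st['tool_pos'])-M[:3,3])
    else: p=np.array(m['R'])@X+m['t']
    return np.array([m['fx']*p[0]/p[2]+m['cx'],m['fy']*p[1]/p[2]+m['cy']])
def snap(cam,f):
    im=robot.read_camera(cam); cv2.imwrite('pics/'+f,im[:,:,::-1]); return im
E
python3 - <<'E'
from h import *
np.set_printoptions(precision=4,suppress=True)
a=snap('scene','scene1.png'); b=snap('side','side1.png')
cv2.imwrite('pics/both.png',cv2.resize(np.vstack([a,b])[:,:,::-1],(400,600)))
for c in('scene','side'):
    print(c,ray(c,(280,210)))
    for n in('reset_station','green_left_top','green_right_top','jog_station','isolator','lever_tip','tape_measure','bearing','spark_plug','nut'):
        z={'green_left_top':.0685,'green_right_top':.0685,'lever_tip':.091,'reset_station':.05,'jog_station':.05}.get(n,.01)
        for o in robot.outline_of(c,n)[:2]: print(n,round(o['conf'],2),np.round(o['pixel']),o['pixels'].sum(),atz(c,o['pixel'],z))
s=robot.read_state();print(s['t'],s['tool_pos'],s['orientation'],s['opening'],robot.grip_depth)
E
```

```text
scene (array([0.1419, 0.6188, 0.6226]), array([ 0.436 , -0.655 , -0.6172]))
reset_station 0.76 [330. 167.] 1691 [ 0.5416 -0.2126  0.05  ]
green_right_top 0.51 [332. 143.] 35 [ 0.5817 -0.2984  0.0685]
jog_station 0.75 [202. 303.] 4458 [0.5112 0.3057 0.05  ]
isolator 0.86 [283. 230.] 1564 [0.5276 0.0251 0.01  ]
lever_tip 0.54 [290. 209.] 161 [0.5024 0.0414 0.091 ]
tape_measure 0.93 [196. 223.] 837 [0.7055 0.1201 0.01  ]
bearing 0.9 [296. 320.] 594 [0.3714 0.2169 0.01  ]
nut 0.65 [277. 180.] 76 [ 0.6547 -0.135   0.01  ]
side (array([0.0703, 0.815 , 0.7711]), array([ 0.4123, -0.6694, -0.6181]))
reset_station 0.73 [294. 204.] 89 [ 0.5336 -0.0081  0.05  ]
reset_station 0.56 [322. 173.] 1137 [ 0.5397 -0.1905  0.05  ]
jog_station 0.71 [230. 279.] 2626 [0.5112 0.3083 0.05  ]
jog_station 0.18 [320. 166.] 36 [ 0.5648 -0.2267  0.05  ]
isolator 0.92 [289. 223.] 1048 [0.5249 0.0273 0.01  ]
isolator 0.22 [234. 256.] 110 [0.5762 0.2128 0.01  ]
lever_tip 0.27 [232. 255.] 103 [0.5267 0.2782 0.091 ]
tape_measure 0.57 [219. 219.] 523 [0.6992 0.1179 0.01  ]
bearing 0.69 [303. 291.] 388 [0.3713 0.2202 0.01  ]
spark_plug 0.61 [376. 190.] 36 [ 0.3839 -0.2529  0.01  ]
spark_plug 0.51 [296. 205.] 84 [ 0.5522 -0.0549  0.01  ]
nut 0.74 [222. 272.] 121 [0.5678 0.2723 0.01  ]
nut 0.43 [280. 179.] 58 [ 0.6616 -0.1426  0.01  ]
1.1 [ 0.2308 -0.5539  0.1802] [ 3.0805  0.6161 -0.    ] 0.09281546932108208 0.0188
```

View pics/scene1.png

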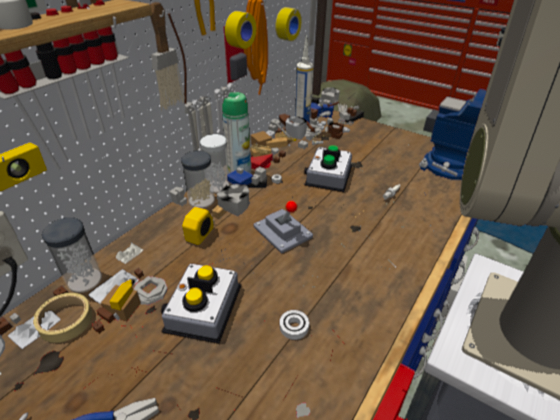

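View pics/side1.png

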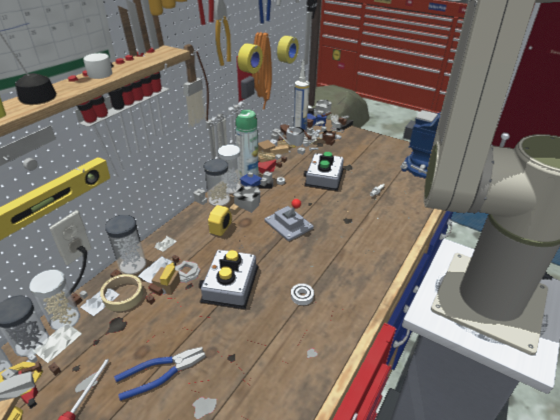

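The scene picture shows the green keys near (333,150) and (329,160), the red knob at (291,207), the spark plug at (392,190) and the bearing at (295,322). The side picture agrees. Next I'll locate the keys by colour.

```bash
cat >> h.py <<'E'
np.set_printoptions(precision=4,suppress=True)
def blobs(im,col,box=None):
    h=cv2.cvtColor(im,cv2.COLOR_RGB2HSV); lo,hi={'g':((50,120,50),(85,255,255)),'r':((0,170,90),(6,255,255))}[col]
    m=cv2.inRange(h,lo,hi)
    if box: k=np.zeros_like(m); k[box[1]:box[3],box[0]:box[2]]=1; m*=k
    n,l,s,c=cv2.connectedComponentsWithStats(m)
    return [(c[i],s[i]) for i in range(1,n) if s[i][4]>12]
def totool(st,d): return Ro.from_rotvec(st['orientation']).as_matrix().T@np.array(d)
E
python3 - <<'E'
from h import *
for c,b in(('scene',(300,130,360,200)),('side',(300,140,350,190))):
    im=cv2.imread(f'pics/{c}1.png')[:,:,::-1].copy()
    for p,s in blobs(im,'g',b): print(c,'g',p,s,atz(c,p,.066))
    for p,s in blobs(im,'r',(270,190,310,220)): print(c,'r',p,s,atz(c,p,.091))
s=robot.read_state()
print(Ro.from_rotvec(s['orientation']).as_matrix(), robot.camera_model('wrist'))
print(totool(s,np.array([.53,-.21,.30])-s['tool_pos']))
E
```

```text
scene g [332.5385 147.75  ] [328 145  10   6  52] [ 0.5711 -0.2799  0.066 ]
scene g [328.6804 159.0722] [324 154  11  11  97] [ 0.5511 -0.2218  0.066 ]
scene r [290.932  205.9903] [286 201  11  11 103] [0.5061 0.0301 0.091 ]
side g [327.2308 153.7308] [324 152   8   4  26] [ 0.5695 -0.2792  0.066 ]
side g [324.1967 163.3115] [320 160  10   8  61] [ 0.5507 -0.2222  0.066 ]
side r [295.7843 202.6863] [292 199   8   8  51] [0.5058 0.0294 0.091 ]
[[ 0.9231  0.3846  0.    ]
 [ 0.3846 -0.9231 -0.0001]
 [-0.      0.0001 -1.    ]] {'fx': 322.9911948074678, 'fy': 322.9911948074678, 'cx': 284.56614728299326, 'cy': 209.41485467905116, 'mount': array([[-0.0016, -0.9631, -0.2693,  0.0744],
       [ 1.    , -0.0014, -0.001 ,  0.0003],
       [ 0.0006, -0.2693,  0.9631, -0.2038],
       [ 0.    ,  0.    ,  0.    ,  1.    ]])}
[ 0.4084 -0.2023 -0.1199]
```

carry_out --pt "0.05 -0.018 -0.02 0 0 0" --pt "0.1 -0.037 -0.02 0 0 0" --pt "0.15 -0.055 -0.02 0 0 0" --pt "0.2 -0.074 -0.02 0 0 0" --pt "0.25 -0.092 -0.02 0 0 0" --pt "0.3 -0.111 -0.02 0 0 0" --pt "0.35 -0.13 -0.02 0 0 0" --pt "0.4 -0.148 -0.02 0 0 0" --pt "0.416 -0.154 -0.02 0 0 0" --pt "0.416 -0.154 -0.02 0 0 0" --pt "0.416 -0.154 -0.02 0 0 0" --jaw 149

```text
t: 2.48
tool_pos: [0.5547, -0.2528, 0.2001]
orientation: [3.081, 0.615, -0.001]
force: [-0.1, -0.2, 0.1]
opening: 0.0386
gripper_force: 0.0
```

```bash
python3 - <<'E'
from h import *
s=robot.read_state(); im=snap('wrist','w1.png')
print(s['t'],s['tool_pos'],s['orientation'],s['opening'],s['force'])
P=[]
for p,b in blobs(im,'g'):
    if b[4]>200: x=atz('wrist',p,.0675,s); P.append(x); print(p,b,x)
for p,b in blobs(im,'r'): print('r',p,b,atz('wrist',p,.091,s))
E
```

```text
2.475 [ 0.5547 -0.2528  0.2001] [ 3.0806  0.6145 -0.0009] 0.03855026557561009 [-0.098  -0.1988  0.1493]
[252.9876 182.818 ] [240 170  27  27 566] [ 0.5506 -0.2183  0.0675]
[305.4417 187.3662] [293 174  26  27 557] [ 0.5673 -0.2715  0.0675]
r [266.1      2.5727] [252   0  27   8 110] [ 0.7058 -0.1733  0.091 ]
r [285.6053   5.2895] [279   0  13  13  76] [ 0.7102 -0.1894  0.091 ]
r [294.1176   8.1176] [292   5   5   7  17] [ 0.7111 -0.197   0.091 ]
r [318.66  13.62] [313   6  13  16  50] [ 0.7153 -0.2181  0.091 ]
r [301.6452  17.9355] [295  13  16  10  62] [ 0.7066 -0.2059  0.091 ]
```

View pics/w1.png

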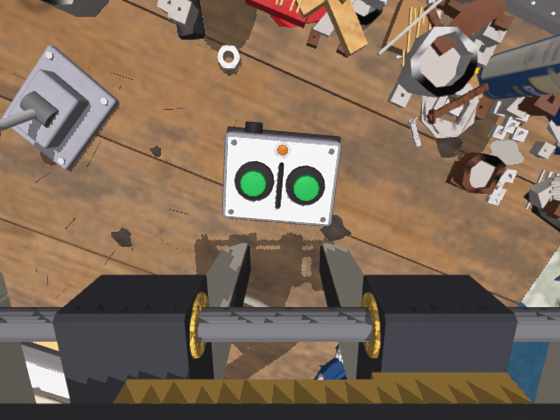

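The wrist picture shows both green keys at (253,183) and (305,187). They measure 55.8 mm apart, against 56 mm given. The fingertips are still on the robot's side of them. Next I align and descend to just above the keys.

carry_out --pt "0.007 -0.0056 0.02 0 0 5.1" --pt "0.007 -0.0056 0.06 0 0 5.1" --pt "0.007 -0.0056 0.09 0 0 5.1" --pt "0.007 -0.0056 0.115 0 0 5.1" --pt "0.007 -0.0056 0.115 0 0 5.1" --pt "0.007 -0.0056 0.115 0 0 5.1"

```text
t: 3.28
tool_pos: [0.56, -0.2449, 0.0865]
orientation: [3.104, 0.476, 0.002]
force: [-0.8, -0.6, 0.1]
opening: 0.039
gripper_force: 0.0
```

```bash
python3 - <<'E'
from h import *
s=robot.read_state(); im=snap('wrist','w2.png')
print(s['t'],s['tool_pos'],s['orientation'],s['opening'],s['force'])
R=Ro.from_rotvec(s['orientation']).as_matrix()
for p,b in blobs(im,'g'):
    if b[4]>100: x=atz('wrist',p,.0675,s); print(p,b,x, R.T@(x-s['tool_pos']))
E
```

```text
3.275 [ 0.56   -0.2449  0.0865] [3.1043 0.4764 0.0017] 0.03895961475786155 [-0.8193 -0.6447  0.1258]
[245.9418 225.8802] [ 227  207   39   39 1169] [ 0.5514 -0.2183  0.0675] [-0.0003 -0.028   0.019 ]
[322.4557 225.8279] [ 304  207   39   39 1174] [ 0.568  -0.2713  0.0675] [-0.0003  0.0276  0.0191]
```

View pics/w2.png

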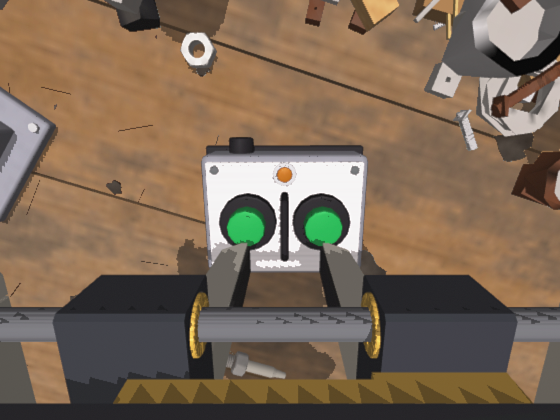

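The picture shows the keys at (246,226) and (322,226), centred on the tool and symmetric about the rib. I press now.

carry_out --pt "0 0 0.012 0 0 0" --pt "0 0 0.017 0 0 0" --pt "0 0 0.02 0 0 0" --pt "0 0 0.022 0 0 0" --pt "0 0 0.024 0 0 0" --pt "0 0 0.025 0 0 0" --pt "0 0 0.025 0 0 0" --pt "0 0 0.025 0 0 0"

```text
t: 4.32
tool_pos: [0.5599, -0.2439, 0.0603]
orientation: [3.105, 0.478, 0.0]
force: [0.3, -0.5, -0.0]
opening: 0.0387
gripper_force: 0.0
```

The force is zero at a height where the keys should be down, so I look before going on.

```bash
python3 - <<'E'
from h import *
s=robot.read_state(); im=snap('wrist','w3.png')
print(s['t'],s['tool_pos'],s['orientation'],s['force'],s['wrist_torque'])
R=Ro.from_rotvec(s['orientation']).as_matrix()
for p,b in blobs(im,'g'):
    if b[4]>100:
        for z in(.0675,.0605): x=atz('wrist',p,z,s); print(p,b,x, R.T@(x-s['tool_pos']))
for y in(.028,-.028): print(proj('wrist',R@[0,y,0]+s['tool_pos'],s))
E
```

```text
4.325 [ 0.5599 -0.2439  0.0603] [3.1048 0.4784 0.0002] [ 0.3408 -0.4848 -0.0397] [-0.0002 -0.0261 -0.0357]
[244.3919 235.1503] [ 221  217   44   43 1138] [ 0.5543 -0.2185  0.0675] [ 0.0022 -0.0259 -0.0072]
[244.3919 235.1503] [ 221  217   44   43 1138] [ 0.5515 -0.2184  0.0605] [-0.0003 -0.0268 -0.0002]
[327.5948 234.7365] [ 308  217   43   42 1108] [ 0.5706 -0.2697  0.0675] [ 0.0024  0.0279 -0.0072]
[327.5948 234.7365] [ 308  217   43   42 1108] [ 0.5685 -0.2714  0.0605] [-0.0001  0.0288 -0.0002]
[326.3145 234.4342]
[242.6921 234.5432]
```

View pics/w3.png

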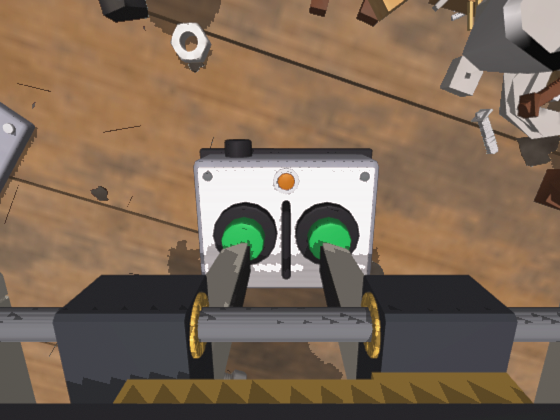

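The keys still look raised in their collars, at (244,235) and (328,235), and the fingertips end at about row 244. So the tips probably sit further back when the gripper is open than the shut-finger TCP suggests. I go down slowly on force.

carry_out --pt "0 0 0.001 0 0 0" --pt "0 0 0.002 0 0 0" --pt "0 0 0.003 0 0 0" --pt "0 0 0.003 0 0 0"

```text
t: 4.88
tool_pos: [0.5598, -0.2438, 0.057]
orientation: [-3.105, -0.478, 0.0]
force: [1.1, 0.0, -0.2]
opening: 0.0386
gripper_force: 0.0
```

carry_out --pt "0 0 0.001 0 0 0" --pt "0 0 0.002 0 0 0" --pt "0 0 0.003 0 0 0" --pt "0 0 0.003 0 0 0"

```text
t: 5.38
tool_pos: [0.5598, -0.2438, 0.054]
orientation: [-3.105, -0.478, 0.0]
force: [-0.7, -0.0, 0.7]
opening: 0.0388
gripper_force: 0.0
```

carry_out --pt "0 0 0.001 0 0 0" --pt "0 0 0.002 0 0 0" --pt "0 0 0.003 0 0 0" --pt "0 0 0.003 0 0 0"

```text
t: 5.88
tool_pos: [0.5598, -0.2438, 0.051]
orientation: [-3.105, -0.478, 0.0]
force: [0.3, 0.5, 0.6]
opening: 0.0387
gripper_force: 0.0
```

```bash
python3 - <<'E'
from h import *
s=robot.read_state(); im=snap('wrist','w4.png'); a=robot.read_camera('scene'); b=robot.read_camera('side')
print(s['t'],s['tool_pos'],s['force'],s['wrist_torque'])
c=[cv2.resize(x,(400,300),interpolation=cv2.INTER_CUBIC) for x in (a[120:210,270:390],b[120:210,270:390])]
v=np.hstack([cv2.resize(im[140:330,160:410],(400,300)),c[0]]); v=np.vstack([v,np.hstack([c[1],c[1]*0])])
cv2.imwrite('pics/c4.png',v[:,:,::-1])
for p,b in blobs(im,'g'):
    if b[4]>100: print(p,b)
E
```

```text
5.875 [ 0.5598 -0.2438  0.051 ] [0.3416 0.5127 0.6245] [0.013  0.0116 0.0057]
[243.7472 238.667 ] [ 219  221   45   45 1072]
[329.279 237.972] [ 309  221   46   43 1036]
```

View pics/c4.png

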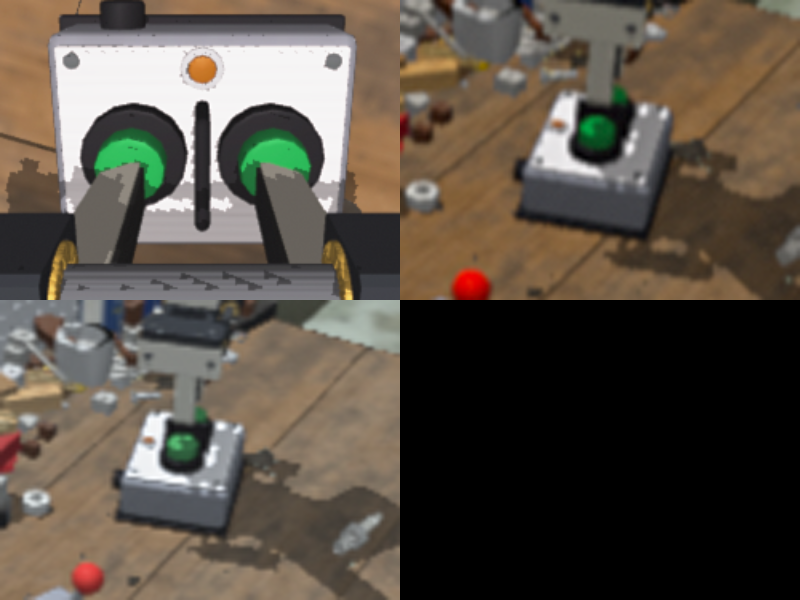

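The fingertips hover just over both keys: the scene crop has the tip ending at the key's upper edge, and the wrist crop has the tips over the key discs. I continue down.

carry_out --pt "0 0 0.001 0 0 0" --pt "0 0 0.002 0 0 0" --pt "0 0 0.003 0 0 0" --pt "0 0 0.003 0 0 0"

```text
t: 6.52
tool_pos: [0.5598, -0.2438, 0.048]
orientation: [-3.105, -0.478, 0.0]
force: [0.3, 0.5, -0.0]
opening: 0.0384
gripper_force: 0.0
```

```bash
python3 - <<'E'
from h import *
s=robot.read_state(); R=Ro.from_rotvec(s['orientation']).as_matrix(); t=np.array(s['tool_pos'])
print('force',s['force'])
for c in('scene','side'):
    for y in (-.02,-.028,-.036):
        print(c,y,[np.round(proj(c,R@[0,y,0]+[t[0],t[1],z],s),1).tolist() for z in(.06,.0685,.08,.09,.1)])
b=snap('scene','s5.png'); d=snap('side','d5.png')
v=np.hstack([cv2.resize(x,(400,400),interpolation=cv2.INTER_NEAREST) for x in(b[130:180,305:355],d[130:180,300:350])])
cv2.imwrite('pics/c5.png',v[:,:,::-1])
E
```

```text
force [ 0.2606  0.4718 -0.0083]
scene -0.02 [[328.2, 160.3], [328.4, 157.5], [328.8, 153.6], [329.1, 150.2], [329.4, 146.8]]
scene -0.028 [[327.6, 161.8], [327.8, 159.0], [328.2, 155.1], [328.5, 151.7], [328.8, 148.3]]
scene -0.036 [[326.9, 163.4], [327.2, 160.5], [327.6, 156.7], [327.9, 153.3], [328.2, 149.8]]
side -0.02 [[323.6, 164.3], [323.8, 162.0], [324.0, 158.8], [324.3, 156.0], [324.5, 153.2]]
side -0.028 [[323.1, 165.6], [323.3, 163.3], [323.6, 160.1], [323.8, 157.3], [324.1, 154.5]]
side -0.036 [[322.6, 167.0], [322.9, 164.6], [323.1, 161.4], [323.4, 158.6], [323.6, 155.8]]
```

View pics/c5.png

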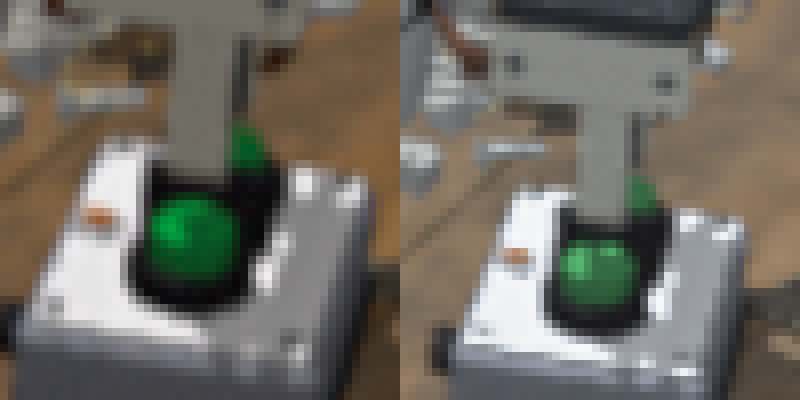

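The scene crop puts the finger end at row 152.5, which is a tip height of about 0.085–0.09 m. The finger-gap width in the wrist picture gives the same. So the tips really sit about 40 mm behind the reported TCP, and the keys are untouched. I continue down in guarded steps.

carry_out --pt "0 0 0.0015 0 0 0" --pt "0 0 0.003 0 0 0" --pt "0 0 0.0045 0 0 0" --pt "0 0 0.006 0 0 0" --pt "0 0 0.0075 0 0 0" --pt "0 0 0.009 0 0 0" --pt "0 0 0.01 0 0 0"

```text
t: 7.5
tool_pos: [0.5598, -0.2438, 0.038]
orientation: [-3.105, -0.479, 0.0]
force: [0.1, 0.1, -0.4]
opening: 0.0383
gripper_force: 0.0
```

carry_out --pt "0 0 0.001 0 0 0" --pt "0 0 0.002 0 0 0" --pt "0 0 0.003 0 0 0" --pt "0 0 0.004 0 0 0" --pt "0 0 0.005 0 0 0" --pt "0 0 0.005 0 0 0"

```text
t: 8.25
tool_pos: [0.5599, -0.2438, 0.0333]
orientation: [3.105, 0.478, 0.0]
force: [-1.8, 0.8, 2.6]
opening: 0.0386
gripper_force: 1.7
```

```bash
python3 - <<'E'
from h import *
s=robot.read_state(); im=robot.read_camera('wrist'); b=robot.read_camera('scene'); d=robot.read_camera('side')
print(s['t'],s['tool_pos'],s['force'],s['wrist_torque'])
v=np.hstack([cv2.resize(im[150:300,180:380],(400,300)),cv2.resize(b[130:180,305:355],(300,300),interpolation=cv2.INTER_NEAREST)])
cv2.imwrite('pics/c6.png',v[:,:,::-1])
for p,q in blobs(im,'g'):
    if q[4]>100: print(p,q)
E
```

```text
8.25 [ 0.5599 -0.2438  0.0333] [-1.8054  0.8342  2.5827] [0.1302 0.3143 0.0152]
[241.7614 247.3714] [213 231  49  46 859]
[332.6499 246.3231] [311 231  49  45 814]
```

View pics/c6.png

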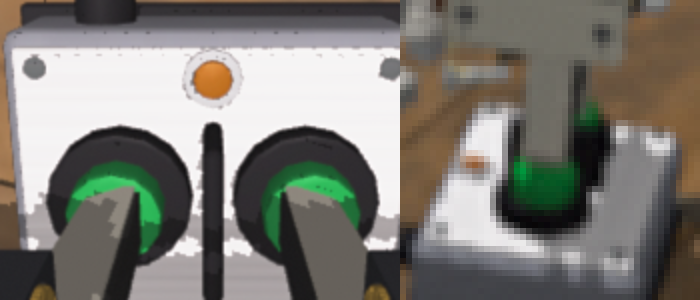

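Contact: 2.6 N at TCP z 0.0333, with both tips resting on the keys in both crops. I press 8 mm further and watch the force.

carry_out --pt "0 0 0.001 0 0 0" --pt "0 0 0.002 0 0 0" --pt "0 0 0.003 0 0 0" --pt "0 0 0.004 0 0 0" --pt "0 0 0.005 0 0 0" --pt "0 0 0.006 0 0 0" --pt "0 0 0.007 0 0 0" --pt "0 0 0.007 0 0 0"

```text
t: 9.4
tool_pos: [0.56, -0.2439, 0.0268]
orientation: [3.105, 0.478, 0.0]
force: [-3.4, 1.4, 9.7]
opening: 0.0385
gripper_force: 4.6
```

9.7 N in total, close to 5 N per key at the bottom. I push slightly further and hold.

carry_out --pt "0 0 0.001 0 0 0" --pt "0 0 0.0015 0 0 0" --pt "0 0 0.0015 0 0 0" --pt "0 0 0.0015 0 0 0" --pt "0 0 0.0015 0 0 0"

```text
t: 10.02
tool_pos: [0.56, -0.2439, 0.0262]
orientation: [3.105, 0.479, 0.0]
force: [-6.9, 5.1, 15.3]
opening: 0.0388
gripper_force: 7.9
```

```bash
python3 - <<'E'
from h import *
im=robot.read_camera('wrist'); b=robot.read_camera('scene')
v=np.hstack([cv2.resize(im[150:300,180:380],(400,300)),cv2.resize(b[130:180,305:355],(300,300),interpolation=cv2.INTER_NEAREST)])
cv2.imwrite('pics/c7.png',v[:,:,::-1])
E
```

```text
(no output)
```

View pics/c7.png

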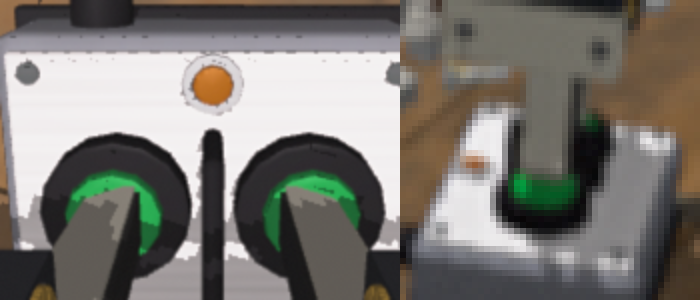

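Both keys are sunk into their collars evenly, and the force rises steeply, so they are on the stop. I hold.

carry_out --pt "0 0 0 0 0 0" --pt "0 0 0 0 0 0" --pt "0 0 0 0 0 0" --pt "0 0 0 0 0 0" --pt "0 0 0 0 0 0" --pt "0 0 0 0 0 0" --pt "0 0 0 0 0 0" --pt "0 0 0 0 0 0" --pt "0 0 0 0 0 0" --pt "0 0 0 0 0 0" --pt "0 0 0 0 0 0" --pt "0 0 0 0 0 0"

```text
t: 11.62
tool_pos: [0.56, -0.2439, 0.0262]
orientation: [3.105, 0.479, 0.0]
force: [-7.9, 4.5, 15.9]
opening: 0.0384
gripper_force: 7.9
```

carry_out --pt "0 0 0 0 0 0" --pt "0 0 0 0 0 0" --pt "0 0 0 0 0 0" --pt "0 0 0 0 0 0" --pt "0 0 0 0 0 0" --pt "0 0 0 0 0 0" --pt "0 0 0 0 0 0" --pt "0 0 0 0 0 0" --pt "0 0 0 0 0 0" --pt "0 0 0 0 0 0" --pt "0 0 0 0 0 0" --pt "0 0 0 0 0 0"

```text
t: 13.12
tool_pos: [0.56, -0.2439, 0.0262]
orientation: [3.105, 0.479, 0.0]
force: [-7.7, 3.9, 15.6]
opening: 0.0382
gripper_force: 7.9
```

carry_out --pt "0 0 0 0 0 0" --pt "0 0 0 0 0 0" --pt "0 0 -0.002 0 0 0" --pt "0 0 -0.004 0 0 0" --pt "0 0 -0.006 0 0 0" --pt "0 0 -0.008 0 0 0" --pt "0 0 -0.012 0 0 0" --pt "0 0 -0.03 0 0 0" --pt "0 0 -0.07 0 0 0" --pt "0 0 -0.12 0 0 0" --pt "0 0 -0.16 0 0 0" --pt "0 0 -0.16 0 0 0"

```text
t: 14.62
tool_pos: [0.5626, -0.2452, 0.1908]
orientation: [3.099, 0.478, 0.012]
force: [1.0, -0.9, -0.2]
opening: 0.0392
gripper_force: 0.0
```

The keys are released. I shut the fingers and go to look at the isolator from near.

carry_out --pt "-0.003 -0.05 0 0 0 0" --pt "-0.006 -0.1 0 0 0 0" --pt "-0.009 -0.15 0 0 0 0" --pt "-0.012 -0.2 0 0 0 0" --pt "-0.015 -0.25 0 0 0 0" --pt "-0.016 -0.283 0 0 0 0" --pt "-0.016 -0.283 0 0 0 0" --pt "-0.016 -0.283 0 0 0 0" --jaw 255 --force 5

```text
t: 15.62
tool_pos: [0.4594, 0.0208, 0.1844]
orientation: [3.105, 0.479, -0.0]
force: [-0.0, -0.5, 0.6]
opening: 0.0004
gripper_force: 0.0
```

```bash
python3 - <<'E'
from h import *
s=robot.read_state(); im=snap('wrist','w8.png'); b=snap('scene','s8.png')
print(s['t'],s['tool_pos'],s['orientation'],s['opening'],s['force'])
for p,q in blobs(im,'r'):
    if q[4]>100: print('r',p,q,atz('wrist',p,.091,s))
for o in robot.outline_of('wrist','isolator')[:1]:
    h=cv2.convexHull(np.argwhere(o['pixels'])[:,::-1].astype(np.int32)); a=cv2.approxPolyDP(h,6,True)[:,0]
    print(o['conf'],[(p.tolist(),atz('wrist',p,.012,s)[:2].round(3).tolist()) for p in a])
print('tcp px',proj('wrist',s['tool_pos'],s),proj('scene',s['tool_pos']),proj('scene',np.array(s['tool_pos'])+[0,0,.035]))
v=np.hstack([im[:, :],cv2.resize(b[80:280,220:340],(240,400))[:420]] if 0 else [cv2.resize(im,(480,360)),cv2.resize(b[100:280,220:370],(300,360),interpolation=cv2.INTER_CUBIC)])
cv2.imwrite('pics/c8.png',v[:,:,::-1])
E
```

```text
15.625 [0.4594 0.0208 0.1844] [ 3.1045  0.479  -0.0005] 0.0004204990294256046 [-0.05   -0.5427  0.5871]
r [285.4983 150.6997] [272 137  28  28 586] [0.5042 0.034  0.091 ]
0.56 [([360, 108], [0.567, -0.033]), ([302, 183], [0.467, 0.002]), ([242, 138], [0.496, 0.083]), ([299, 58], [0.595, 0.047])]
tcp px [284.4972 234.4899] [314.953  173.8102] [316.0885 158.2259]
```

View pics/c8.png

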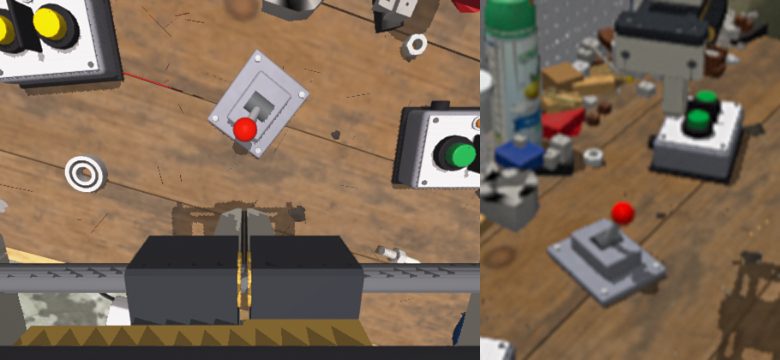

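The wrist picture shows the isolator with the red knob at px (285,151), which is world (0.504, 0.034). The plate corners give its centre at (0.531, 0.025) and its axis at -0.34 rad, so the knob should lie at (0.502, 0.035), and it does. The shut tip in the scene picture is at row 157, confirming that the tips sit 35 mm behind the TCP. I turn in line with the lever and descend behind the knob.

carry_out --pt "0.0097 -0.0274 0 0 0 9" --pt "0.0097 -0.0274 0 0 0 18" --pt "0.0097 -0.0274 0 0 0 27" --pt "0.0097 -0.0274 0 0 0 37" --pt "0.0097 -0.0274 0.04 0 0 37" --pt "0.0097 -0.0274 0.08 0 0 37" --pt "0.0097 -0.0274 0.115 0 0 37" --pt "0.0097 -0.0274 0.139 0 0 37" --pt "0.0097 -0.0274 0.139 0 0 37" --pt "0.0097 -0.0274 0.139 0 0 37"

```text
t: 17.02
tool_pos: [0.4613, 0.0498, 0.0467]
orientation: [-3.096, 0.533, -0.002]
force: [-0.4, 0.2, -0.7]
opening: 0.0006
gripper_force: 0.0
```

```bash
python3 - <<'E'
from h import *
s=robot.read_state(); im=snap('wrist','w9.png'); R=Ro.from_rotvec(s['orientation']).as_matrix()
print(s['t'],s['tool_pos'],s['orientation'],s['opening'],s['force'],np.arctan2(R[1,0],R[0,0]))
for p,q in blobs(im,'r'):
    if q[4]>100: x=atz('wrist',p,.091,s);print('r',p,q,x,R.T@(x-s['tool_pos']))
E
```

```text
17.025 [0.4613 0.0498 0.0467] [-3.096   0.5327 -0.0017] 0.0006387989287661853 [-0.4416  0.2254 -0.729 ] -0.34081700739172033
r [285.3225 179.2184] [ 260  154   51   52 2056] [0.504  0.0339 0.091 ] [ 0.0457  0.0007 -0.0442]
r [118.6961 197.3235] [ 77 182  84  31 102] [0.5237 0.1167 0.091 ] [ 0.0365 -0.0839 -0.0442]
```

View pics/w9.png

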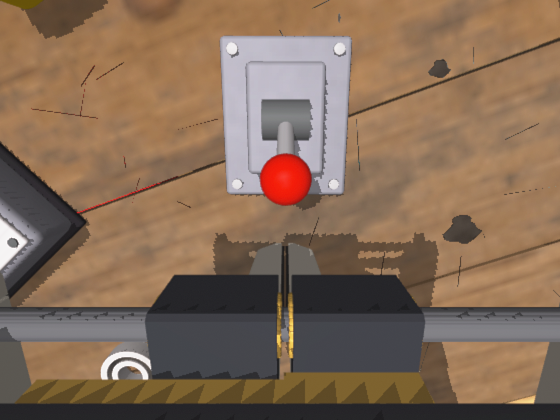

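The knob at (285,179) is dead ahead of the shut tips at (285,245), and the plate is aligned with the tool. I push.

carry_out --pt "0.012 0 0 0 0 0" --pt "0.022 0 0 0 0 0" --pt "0.03 0 0 0 0 0" --pt "0.037 0 0 0 0 0" --pt "0.044 0 0 0 0 0" --pt "0.051 0 0 0 0 0" --pt "0.058 0 0 0 0 0" --pt "0.065 0 0 0 0 0" --pt "0.071 0 0 0 0 0" --pt "0.076 0 0 0 0 0" --pt "0.076 0 0 0 0 0"

```text
t: 18.45
tool_pos: [0.5324, 0.0248, 0.0456]
orientation: [3.096, -0.532, 0.0]
force: [-0.0, 0.3, -1.0]
opening: 0.0008
gripper_force: 0.0
```

carry_out --pt "0.002 0 0 0 0 0" --pt "0.004 0 0 0 0 0" --pt "0.006 0 0 0 0 0" --pt "0.008 0 0 0 0 0" --pt "0.01 0 0 0 0 0" --pt "0.01 0 0 0 0 0"

```text
t: 19.2
tool_pos: [0.5404, 0.022, 0.0454]
orientation: [-3.096, 0.531, 0.004]
force: [-6.1, 2.0, 3.1]
opening: 0.0005
gripper_force: 3.3
```

```bash
python3 - <<'E'
from h import *
s=robot.read_state(); im=snap('wrist','w10.png'); R=Ro.from_rotvec(s['orientation']).as_matrix()
print(s['t'],s['tool_pos'],s['force'])
for p,q in blobs(im,'r'):
    if q[4]>200:
        for z in (.091,.095,.099): x=atz('wrist',p,z,s);print('r',p,q,x,'s',(x[:2]-[.531,.025])@[.943,-.333])
E
```

```text
19.2 [0.5404 0.022  0.0454] [-6.1192  1.9955  3.1227]
r [286.0341 226.0939] [ 262  202   49   49 1875] [0.5604 0.0138 0.091 ] s 0.031476070843902235
r [286.0341 226.0939] [ 262  202   49   49 1875] [0.5617 0.0134 0.095 ] s 0.03283392548081181
r [286.0341 226.0939] [ 262  202   49   49 1875] [0.563  0.0129 0.099 ] s 0.03419178011772137
```

The force is up to 6 N and the knob is at +31.5 mm, which is the stop. I back off and lift.

carry_out --pt "-0.01 0 0 0 0 0" --pt "-0.04 0 0 0 0 0" --pt "-0.085 0 0 0 0 0" --pt "-0.085 0 -0.04 0 0 0" --pt "-0.085 0 -0.09 0 0 0" --pt "-0.085 0 -0.139 0 0 0" --pt "-0.085 0 -0.139 0 0 0" --pt "-0.085 0 -0.139 0 0 0"

```text
t: 20.25
tool_pos: [0.4613, 0.05, 0.1844]
orientation: [-3.096, 0.531, -0.001]
force: [-0.7, 0.5, -1.2]
opening: 0.0003
gripper_force: 0.0
```

```bash
python3 - <<'E'
from h import *
s=robot.read_state(); im=snap('wrist','w11.png'); a=robot.read_camera('scene')
print(s['t'],s['tool_pos'],s['force'])
for p,q in blobs(im,'r'):
    if q[4]>200: x=atz('wrist',p,.091,s);print('r',p,x,'s',(x[:2]-[.531,.025])@[.943,-.333])
for p,q in blobs(a,'g',(300,130,360,200)): print('g',p,q)
for n in('tape_measure','bearing','nut'): print(n,[np.round(o['pixel']) for o in robot.outline_of('scene',n)[:1]])
E
```

```text
20.25 [0.4613 0.05   0.1844] [-0.6913  0.5499 -1.1911]
r [285.4692  81.5481] [0.5607 0.0137 0.091 ] s 0.03174193248574916
g [332.6226 147.9245] [328 145  10   7  53]
g [328.7347 159.0816] [324 154  11  11  98]
tape_measure [array([194., 226.])]
bearing [array([296., 321.])]
nut [array([277., 177.])]
```

The lever stayed at the stop, both green keys are up, and the bystanders I could re-detect have not moved. I hand the job in.

```bash
python3 -c "
from plant import robot
print(robot.close_job())"
```

```text
the job is handed in; nothing more can be done
None
```

I pressed both green keys together, held them fully down for over three seconds and released them, then pushed the isolator lever to its far stop; the job is handed in, but the hand-in returned no verdict, and in the last check I did not re-detect the spark plug or look at the yellow keys.

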